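# Refit the rover's wheels and post the worn-out motors into the returns box

## Robot

A 6-joint arm with a two-finger parallel gripper is mounted at the origin on the work surface. World frame = base frame: x ahead of the robot, y to its left, z up, the work surface at z = 0. Lengths are in m, angles in rad, forces in N, time in s.
With the tool pointing down it reaches from about 0.275 to 0.875 m from the base axis. Payload 12.5 kg.
Tool frame: the origin (TCP) lies at the very end of the fingers, on their centre line; the grasp point (between the pads) lies 19 mm behind it; y points along the fingers, z is the direction in which the jaws open and shut, and the axes are right-handed (so a half turn about y gives the same grasp; the last joint's range is limited). The gripper opens to 85 mm and grips with 20 to 120 N. Pads are 22 mm wide; open, the fingers measure 114 mm over their backs; the gripper's body (76 mm by 85 mm) begins 54 mm behind the grasp point. The pads swing forward as they close: fully open they stand 13 mm farther back than shut.
Start: joints at [1.158, 0.351, 1.652, -0, 1.139, -0.085], TCP at [0.177, 0.521, 0.231] pointing down, gripper open.
Joint ranges: [-2.75, 2.75], [-0.79, 2.1], [0.01, 2.65], [-1.57, 4.71], [0.07, 3.14], [-2.87, 2.87]. Speed limits (rad/s): [2.22, 2.22, 2.79, 3.14, 3.14, 3.14].

## Interface

Orientations are given as a rotation vector (axis times angle).
In Python, from workcell import ctrl gives the robot as it stands. The module is installed in compiled form; this text tells all that it offers. Calls block until the motion is done:
- ctrl.move_ptp(position, orientation): joint-space move of the TCP to a pose.
- ctrl.servo_line(position, ori=None, speed=0.15): straight line of the TCP; ori=None keeps the orientation; speed is the mean speed in m/s.
- ctrl.goto_joints(angles): joint-space move.
- ctrl.gripper_to(opening, force=None): finger opening in m; force is the grip in N (None keeps the last); returns when the fingers have stopped.
- ctrl.sleep(seconds).
- ctrl.ik(position, orientation): joint angles nearest the present ones, or None.
- ctrl.get_state(): the state.
- ctrl.capture(name): name is "scene" or "top"; returns a dict with "frame" (400x640x3 uint8, blue, green, red), "depth" (400x640 float32, m along the optical axis (not along the pixel's ray), 0 where there is no reading), "fx", "fy", "cx", "cy" (pixels), "k1" (the pictures are not rectified: a ray, as slopes to the right and down, at radius r is drawn at 1 + k1 r^2 times it, then the intrinsics apply), "R" (3x3) and "t" (3): a world point X has camera coordinates R X + t. Camera axes: x right, y down, z forward; pixel columns grow to the right and rows downward; lengths in m; the calibration is good to about 2 mm. A picture is of the moment at which its call begins.
A pose or a line that the arm cannot do raises ctrl.PlanningError and nothing moves.
- ctrl.hand_in(): hands the job in, once; it reports no verdict.
The state is a dict: "time": time; "joint_pos": joint angles; "joint_velocities": joint speeds; "tau": joint torques, N m; "tool_pos": TCP position; "ee_rot": TCP orientation; "force": force on the tool from outside, world axes, zero at the start; "wrist_torque": the same for the moment, N m; "opening": finger opening in m.
Only numpy, scipy, OpenCV 4.12 (cv2) and the standard library are available. Lean on these libraries where they do the work, as an engineer would, in place of code of your own. Each camera call takes 0.05 s, during which the arm holds its last target.

## Task

Finish the rover repair. Put the two loose wheels on the rover's two upward-facing hubs, one on each: turn each so that its three holes line up with the studs and slide it fully home, boss up; and push every worn-out yellow gear motor lying about through the orange sprung flap into the returns box, so that the flap snaps fully shut behind the last one. Any order will do, but leave the screw jar and the screwdriver where they are.

Things in the scene. Friction and masses are not known exactly. Their poses are not given: they have to be found in the camera images.
- motor1: worn-out gear motor, loose: yellow gearbox block 40 x 22 x 19 mm (long, wide, high) with an 18 mm thick, 24 mm long steel motor can on its +x end; 64 mm long overall, about 60 g. Origin: middle of the underside of the whole 64 mm length; x along its length towards the can, z up as it lies at the start. Can be absent (None from the start)
- motor2: worn-out gear motor, loose: yellow gearbox block 40 x 22 x 19 mm (long, wide, high) with an 18 mm thick, 24 mm long steel motor can on its +x end; 64 mm long overall, about 60 g. Origin: middle of the underside of the whole 64 mm length; x along its length towards the can, z up as it lies at the start. Can be absent (None from the start)
- motor3: worn-out gear motor, loose: yellow gearbox block 40 x 22 x 19 mm (long, wide, high) with an 18 mm thick, 24 mm long steel motor can on its +x end; 64 mm long overall, about 60 g. Origin: middle of the underside of the whole 64 mm length; x along its length towards the can, z up as it lies at the start. Can be absent (None from the start)
- motor4: worn-out gear motor, loose: yellow gearbox block 40 x 22 x 19 mm (long, wide, high) with an 18 mm thick, 24 mm long steel motor can on its +x end; 64 mm long overall, about 60 g. Origin: middle of the underside of the whole 64 mm length; x along its length towards the can, z up as it lies at the start. Can be absent (None from the start)
- wheel1: a loose rover wheel, lying flat: black tyre 84 mm across and 28 mm wide with a bore of 56 mm; in the bore a yellow web 10 mm thick, flush with the underside, with three 10 mm through holes at 20 mm radius, at 0, 120 and 240 deg from its x axis; a white square boss 20 x 20 mm (sides along x and y) stands on the web and rises to 56 mm above the underside, 28 mm above the tyre, and is the grip. About 120 g. Origin: centre of the underside; z up, out of the boss
- wheel2: a loose rover wheel, lying flat: black tyre 84 mm across and 28 mm wide with a bore of 56 mm; in the bore a yellow web 10 mm thick, flush with the underside, with three 10 mm through holes at 20 mm radius, at 0, 120 and 240 deg from its x axis; a white square boss 20 x 20 mm (sides along x and y) stands on the web and rises to 56 mm above the underside, 28 mm above the tyre, and is the grip. About 120 g. Origin: centre of the underside; z up, out of the boss
- rover: small rover lying on its side and standing firm (fixed): two lower wheels flat on a cork mat; above each a yellow gearbox with an aluminium hub flange facing up; a plywood chassis plate 220 mm long on edge (top 70 mm over the table) 54 mm from the hub axes on the +x side, a black battery holder behind it. Origin: on the table midway under the hubs, z up; hubs at y = +58 mm (hubA) and -58 mm (hubB)
- hubA (a point): centre of a bare hub flange's top face, 85 mm over the table; flange 48 mm across. Three upright steel studs, 6 mm thick, 16 mm tall with the last 4 mm pointed, stand on it at 20 mm radius, at 0, 120 and 240 deg from this point's x axis (z up). A seated wheel's origin coincides with this point
- hubB (a point): centre of a bare hub flange's top face, 85 mm over the table; flange 48 mm across. Three upright steel studs, 6 mm thick, 16 mm tall with the last 4 mm pointed, stand on it at 20 mm radius, at 0, 120 and 240 deg from this point's x axis (z up). A seated wheel's origin coincides with this point
- returns_box: fixed returns box with clear walls and grey frame, 180 x 180 mm, 170 mm high, walls 4 mm, floor 6 mm. Origin: centre of its underside, z up. Only opening: the slot in its top
- slot (a point): centre of the slot in the box's top, level with the top (170 mm over the table); axes as the box's. The slot is 76 mm along x and 100 mm along y and is filled by the orange flap
- flap (a joint): the orange sprung flap 72 x 96 mm, hinged along the slot's edge at slot x = +38 mm (hinge line along y), its free edge at slot x = -36 mm. 0 = shut, level with the top; grows as it is pushed down into the box, to 1.3 rad; a spring always shuts it: 0.06 N m when shut, 0.14 N m wide open, so it carries a motor's weight (about 1.5 N in the middle starts it opening, about 4 N there opens it wide)
- screw_jar: bystander: jar with blue lid, 56 mm across, 70 mm high; origin: centre of underside
- screwdriver: bystander: screwdriver with green handle lying on the table; origin near its middle
There are look-alikes about, which are no part of the job. Leave any purple or red look-alike of the motor4 alone.

How it is judged:
By the outcome, as a careful person would: the job done as asked, in the order asked, and still so for the second after the job is handed in, with the robot touching nothing.
Of motor1, motor2, motor3, motor4 only 3 to 4 are there at a start; the rules pass over those that are not, and their reading is None.
At some moment in a run one of motor1, motor2, motor3, motor4 may be knocked a few centimetres aside while the robot is not near it.
Once in a run the grip may slacken for a moment while it holds something.
It also fails if it takes over 210 s, if anything falls off the work surface, if the arm or the gripper's body presses on something with over 40 N, if the wrist force passes 120 N, or if a joint passes its speed limit or range.

## Working session

There is one attempt and no reset: what is moved stays moved. The work goes in short steps, each a Python script; the robot and the scene stay as the last script left them, time stands still between calls to the robot, and variables do not carry over. Pictures are saved under pics/ and viewed, and the job is handed in when it is done.

```bash
mkdir -p pics; ls; python3 - <<'E'
from workcell import ctrl
import cv2,numpy as np
s=ctrl.get_state();print(s)
for n in("scene","top"):
    c=ctrl.capture(n);cv2.imwrite(f"pics/{n}0.png",c["frame"])
    np.savez(f"pics/{n}0.npz",**{k:v for k,v in c.items()})
    print(n,c["fx"],c["fy"],c["cx"],c["cy"],c["k1"],c["R"],c["t"],-np.array(c["R"]).T@np.array(c["t"]))
E
```

```text
pics
{'time': 0.0, 'joint_pos': array([ 1.15836881e+00,  3.51261448e-01,  1.65240635e+00, -2.88719997e-05,
        1.13910067e+00, -8.46304060e-02]), 'joint_velocities': array([-0.00123043, -0.00166355,  0.00106211,  0.00058136,  0.00133343,
       -0.00036045]), 'tau': array([-1.59628697e-03, -5.06108022e+01, -2.91399157e+01, -1.73987873e-04,
        4.56208829e-03, -7.46763845e-06]), 'tool_pos': array([0.17694507, 0.52041772, 0.23075136]), 'ee_rot': array([-1.55659503,  0.25748182, -0.25706583]), 'force': array([ 0.10866593,  0.42072253, -0.007241  ]), 'wrist_torque': array([-0.05134598,  0.05725978, -0.01075273]), 'opening': 0.08505576424208072}
scene 447.6580237033195 447.6580237033195 315.8661123990827 203.59478543231953 -0.02632651836678308 [[-0.71637507  0.69764323  0.01003389]
 [ 0.50041765  0.52376902 -0.68938247]
 [-0.48619845 -0.48883528 -0.72432806]] [ 0.44565817 -0.23582154  1.41999636] [1.1276677  0.50674993 0.86150028]
top 506.90588315388214 506.90588315388214 319.7353483378039 196.0493230491586 0.033807567490921744 [[-0.00333326 -0.99985825 -0.01650361]
 [-0.9813833   0.00644001 -0.19195143]
 [ 0.1920305   0.01555654 -0.98126565]] [0.03612137 0.63552239 1.201052  ] [0.39317284 0.01333927 1.30113664]
```

View pics/scene0.png

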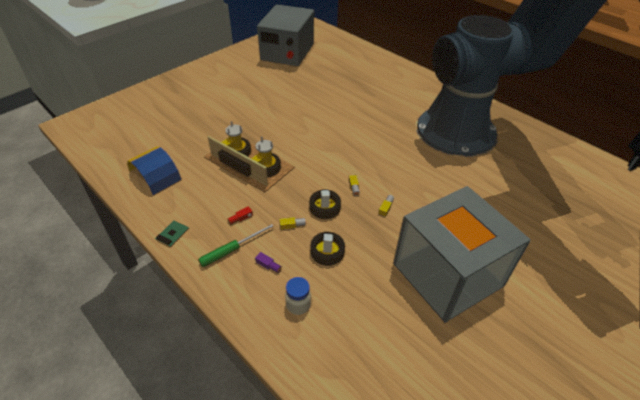

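View pics/top0.png

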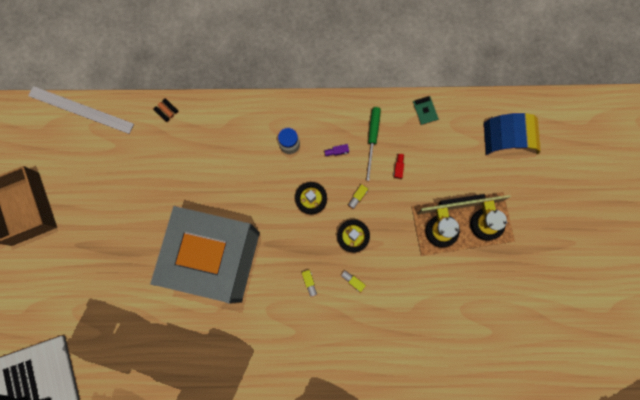

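The three motors show in top view at about (358,195), (309,282) and (353,281). The wheels are at (311,198) and (353,236), the hubs at (446,228) and (494,222), and the flap at (201,252). Next I'll enlarge the crops.

```bash
cat > h.py <<'E'
import numpy as np,cv2
def load(n): 
    d=np.load(f"pics/{n}.npz"); return {k:d[k] for k in d.files}
def ray(c,u,v):
    x=(u-float(c["cx"]))/float(c["fx"]);y=(v-float(c["cy"]))/float(c["fy"])
    k=float(c["k1"]);sx,sy=x,y
    for _ in range(20):
        f=1+k*(sx*sx+sy*sy);sx,sy=x/f,y/f
    R=np.array(c["R"]);o=-R.T@np.array(c["t"]).ravel()
    return o,R.T@np.array([sx,sy,1.0])
def atz(c,u,v,z):
    o,d=ray(c,u,v);return o+d*(z-o[2])/d[2]
def proj(c,X):
    p=np.array(c["R"])@np.asarray(X,float)+np.array(c["t"]).ravel();x,y=p[0]/p[2],p[1]/p[2]
    f=1+float(c["k1"])*(x*x+y*y);return np.array([float(c["fx"])*x*f+float(c["cx"]),float(c["fy"])*y*f+float(c["cy"])])
def dep(c,u,v):
    o,d=ray(c,u,v);z=float(c["depth"][int(round(v)),int(round(u))]);return o+d*z
def tri(c1,p1,c2,p2):
    o1,d1=ray(c1,*p1);o2,d2=ray(c2,*p2);d1=d1/np.linalg.norm(d1);d2=d2/np.linalg.norm(d2)
    A=np.array([d1,-d2]).T;s=np.linalg.lstsq(A,o2-o1,rcond=None)[0]
    a,b=o1+s[0]*d1,o2+s[1]*d2;return (a+b)/2,np.linalg.norm(a-b)
def cloud(c):
    h,w=c["depth"].shape;P=np.zeros((h,w,3));
    u,v=np.meshgrid(np.arange(w,dtype=float),np.arange(h,dtype=float))
    x=(u-float(c["cx"]))/float(c["fx"]);y=(v-float(c["cy"]))/float(c["fy"]);sx,sy=x,y
    for _ in range(20):
        f=1+float(c["k1"])*(sx*sx+sy*sy);sx,sy=x/f,y/f
    d=c["depth"];R=np.array(c["R"]);Q=np.stack([sx*d,sy*d,d],-1)-np.array(c["t"]).ravel()
    return Q@R, d>0
def crop(c,u0,v0,u1,v1,k,fn):
    im=cv2.resize(np.asarray(c["frame"])[v0:v1,u0:u1],None,fx=k,fy=k,interpolation=cv2.INTER_CUBIC)
    for u in range((u0+9)//10*10,u1,10):
        cv2.line(im,(int((u-u0+.5)*k),0),(int((u-u0+.5)*k),6 if u%50 else 14),(255,0,255),1)
        if u%20==0: cv2.putText(im,str(u),(int((u-u0+.5)*k)-10,24),0,.4,(255,0,255),1)
    for v in range((v0+9)//10*10,v1,10):
        cv2.line(im,(0,int((v-v0+.5)*k)),(6,int((v-v0+.5)*k)),(255,0,255),1)
        if v%20==0: cv2.putText(im,str(v),(8,int((v-v0+.5)*k)+4),0,.4,(255,0,255),1)
    cv2.imwrite(f"pics/{fn}.png",im)
E
python3 - <<'E'
from h import *
t=load("top0");s=load("scene0")
crop(t,280,170,400,300,4.5,"tc1");crop(t,405,180,525,260,6.5,"tc2");crop(t,140,190,270,310,4.5,"tc3")
crop(s,260,160,420,280,5,"sc1");crop(s,200,110,300,190,7,"sc2")
for n,c,ps in(("t",t,[(201,252),(311,198),(353,236),(446,228),(494,222),(358,195),(309,282),(353,281),(520,300)]),("s",s,[(467,228),(325,200),(328,240),(234,127),(265,145),(292,223),(354,184),(386,205)])):
    for p in ps: print(n,p,dep(c,*p).round(4))
E
```

```text
t (201, 252) [0.4893 0.2968 0.1688]
t (311, 198) [0.6324 0.055  0.0541]
t (353, 236) [ 0.5364 -0.0486  0.0537]
t (446, 228) [ 0.5515 -0.271   0.0815]
t (494, 222) [ 0.5647 -0.3842  0.0873]
t (358, 195) [ 0.6462 -0.0649  0.019 ]
t (309, 282) [0.426  0.0613 0.0153]
t (353, 281) [ 0.428  -0.0485  0.0186]
t (520, 300) [ 0.3815 -0.4628 -0.0007]
s (467, 228) [0.4883 0.3026 0.17  ]
s (325, 200) [ 0.548  -0.043   0.0364]
s (328, 240) [0.6458 0.0639 0.053 ]
s (234, 127) [ 0.5642 -0.3964  0.0841]
s (265, 145) [ 0.5512 -0.2738  0.0829]
s (292, 223) [ 0.65   -0.0572  0.0159]
s (354, 184) [ 0.4332 -0.0452  0.0156]
s (386, 205) [0.4338 0.0676 0.0189]
```

View pics/tc1.png

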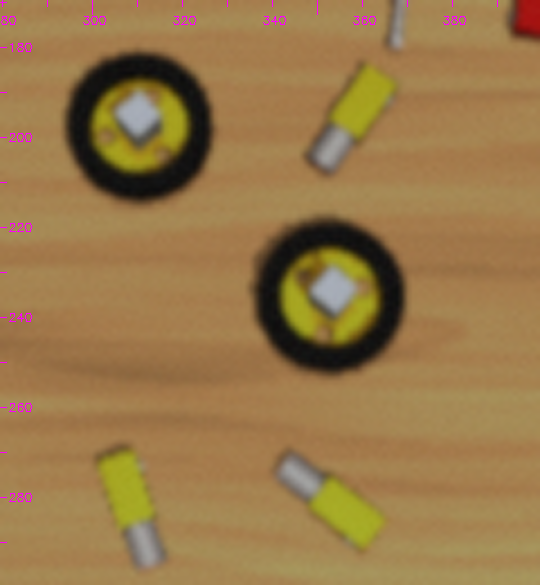

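View pics/tc2.png

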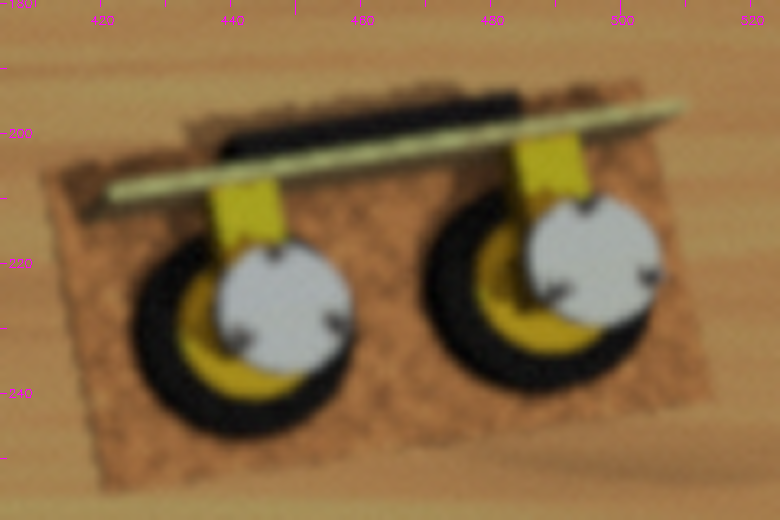

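View pics/tc3.png

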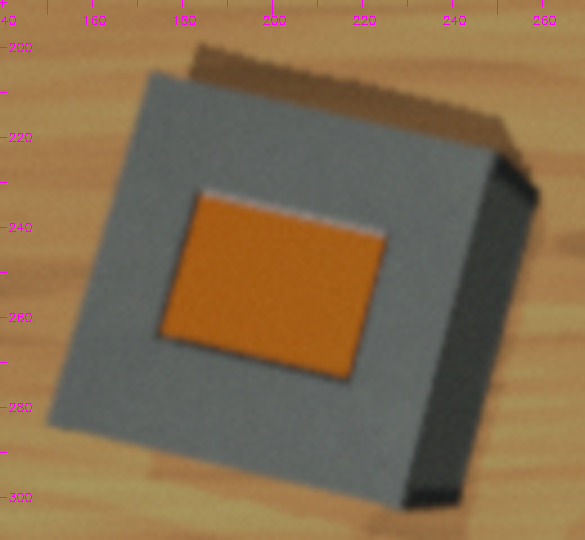

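View pics/sc1.png

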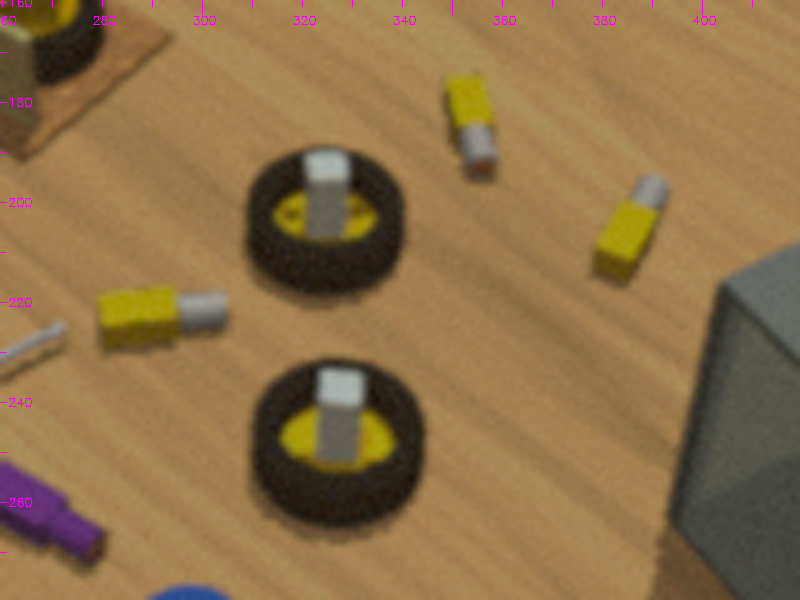

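View pics/sc2.png

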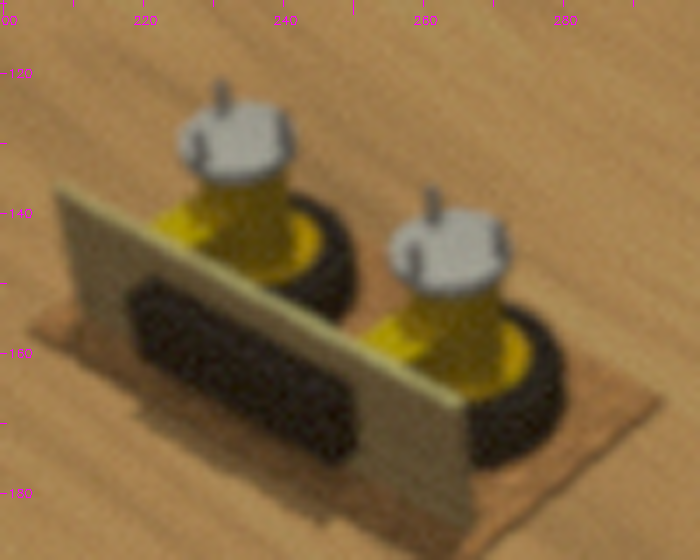

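The pictures show three yellow motors, with no fourth so far. Both wheels stand boss up, and the hub studs are visible. Next I'll get numeric poses.

```bash
cat > meas.py <<'E'
from h import *
def masks(c):
    P,ok=cloud(c);hsv=cv2.cvtColor(np.asarray(c["frame"]),cv2.COLOR_BGR2HSV);return P,ok,hsv
def blob(m,near,r=25):
    n,l,st,ce=cv2.connectedComponentsWithStats(m.astype(np.uint8))
    best=[i for i in range(1,n) if st[i,4]>=6 and np.hypot(*(ce[i]-near))<r]
    if not best:return None
    i=max(best,key=lambda i:st[i,4]);return l==i
def centre(m): 
    v,u=np.nonzero(m);return u.mean(),v.mean()
E
python3 - <<'E'
from meas import *
t=load("top0");s=load("scene0")
for n,c,hubs,bos,mot in(("top",t,[(446,228),(494,222)],[(311,196),(353,234)],[(358,195),(309,282),(353,281)]),("scene",s,[(265,145),(234,130)],[(328,237),(325,193)],[(292,223),(386,205),(354,184)])):
    P,ok,hsv=masks(c);
    for p in hubs:
        m=blob((hsv[...,1]<70)&(hsv[...,2]>100)&(abs(P[...,2]-.085)<.012),p,15)
        if m is None: print("none");continue
        u,v=centre(m);m2=m&(abs(P[...,2]-.085)<.006);print(n,"hub",(u,v),m.sum(),atz(c,u,v,.085).round(4),"cloud",P[m2].mean(0).round(4), np.median(P[m][:,2]).round(4))
    for p in bos:
        m=blob((hsv[...,1]<70)&(hsv[...,2]>90)&(P[...,2]>.046),p,12)
        if m is None: print("none");continue
        u,v=centre(m);print(n,"boss",(u,v),m.sum(),atz(c,u,v,.056).round(4),np.median(P[m],0).round(4))
    for p in mot:
        m=blob((hsv[...,0]>22)&(hsv[...,0]<34)&(hsv[...,1]>170)&(hsv[...,2]>60)&(P[...,2]<.03),p,15)
        if m is None: print("none");continue
        u,v=centre(m);print(n,"gear",(u,v),m.sum(),atz(c,u,v,.019).round(4),np.median(P[m],0).round(4))
    m=blob((hsv[...,0]<18)&(hsv[...,1]>180)&(hsv[...,2]>90)&(P[...,2]>.15),(201,252) if n=="top" else (467,228),15)
    u,v=centre(m);print("flap",(u,v),atz(c,u,v,.17).round(4),np.median(P[m],0).round(4))
    pts=np.array([[x,y] for y,x in zip(*np.nonzero(m))],float);w=np.array([atz(c,*q,.17)[:2] for q in pts],np.float32);print(cv2.minAreaRect(w))
crop(t,425,205,515,245,8.8,"tc4");crop(t,292,180,330,218,15,"tw1");crop(t,334,217,372,255,15,"tw2")
crop(s,215,115,285,160,11,"sc4");crop(s,305,145,350,270,4.8,"sc5")
E
```

```text
top hub (np.float64(448.29616724738673), np.float64(226.97212543554008)) 287 [ 0.5535 -0.2758  0.085 ] cloud [ 0.5538 -0.2758  0.0841] 0.0842
top hub (np.float64(496.0415224913495), np.float64(219.74048442906573)) 289 [ 0.5705 -0.3902  0.085 ] cloud [ 0.5704 -0.3905  0.0843] 0.0843
top boss (np.float64(310.1969696969697), np.float64(195.4090909090909)) 66 [0.6386 0.057  0.056 ] [0.6394 0.0575 0.0546]
top boss (np.float64(353.43283582089555), np.float64(234.29850746268656)) 67 [ 0.5403 -0.0496  0.056 ] [ 0.541  -0.0489  0.0554]
top gear (np.float64(360.24), np.float64(191.888)) 125 [ 0.6543 -0.0708  0.019 ] [ 0.6545 -0.0705  0.0175]
top gear (np.float64(307.32575757575756), np.float64(277.780303030303)) 132 [0.4363 0.0654 0.019 ] [0.4358 0.0661 0.0179]
top gear (np.float64(356.796992481203), np.float64(283.54135338345867)) 133 [ 0.4217 -0.0578  0.019 ] [ 0.4207 -0.0584  0.0174]
flap (np.float64(200.23762376237624), np.float64(253.45468392993146)) [0.4859 0.298  0.17  ] [0.4853 0.2981 0.1681]
((0.4862329363822937, 0.29800188541412354), (0.09490100294351578, 0.06843698769807816), 76.532
[... 436 characters left out ...]
324.55), np.float64(193.28333333333333)) 60 [ 0.5458 -0.0475  0.056 ] [ 0.5444 -0.0484  0.0547]
scene gear (np.float64(287.268115942029), np.float64(222.07971014492753)) 138 [ 0.6583 -0.0655  0.019 ] [ 0.6566 -0.0675  0.0177]
scene gear (np.float64(384.6216216216216), np.float64(206.77477477477478)) 111 [0.4414 0.0692 0.019 ] [0.4409 0.0681 0.0175]
scene gear (np.float64(353.17283950617286), np.float64(179.5185185185185)) 81 [ 0.4246 -0.0565  0.019 ] [ 0.4236 -0.057   0.018 ]
flap (np.float64(466.358458961474), np.float64(227.91541038525963)) [0.4891 0.3016 0.17  ] [0.4881 0.3018 0.1685]
((0.4878329634666443, 0.3002496063709259), (0.09524448215961456, 0.06995107233524323), 76.67443084716797)
```

View pics/tc4.png

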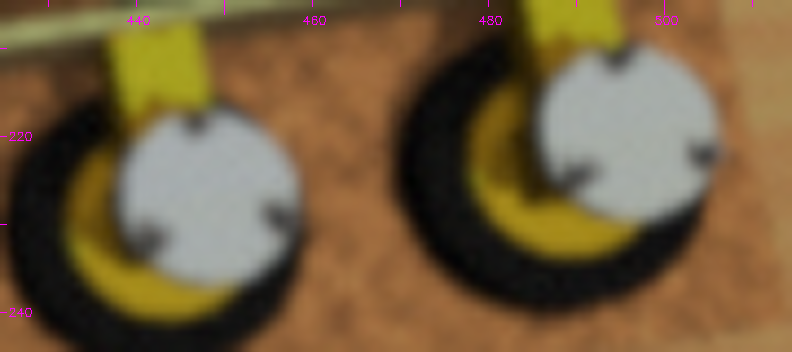

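View pics/sc4.png

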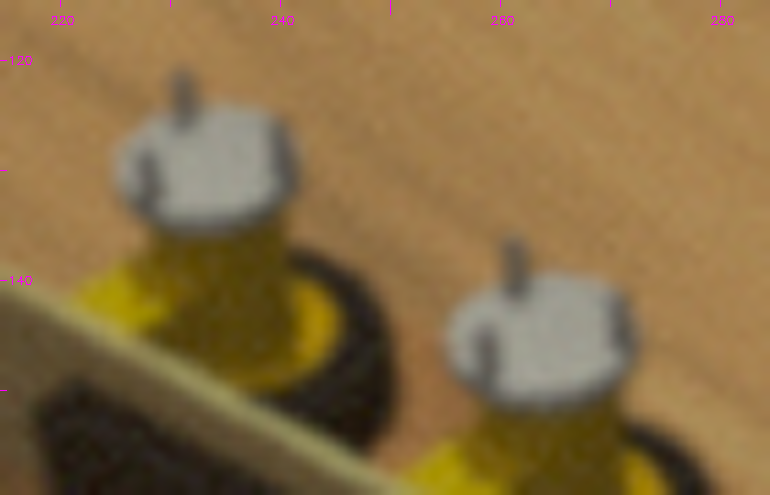

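View pics/tw1.png

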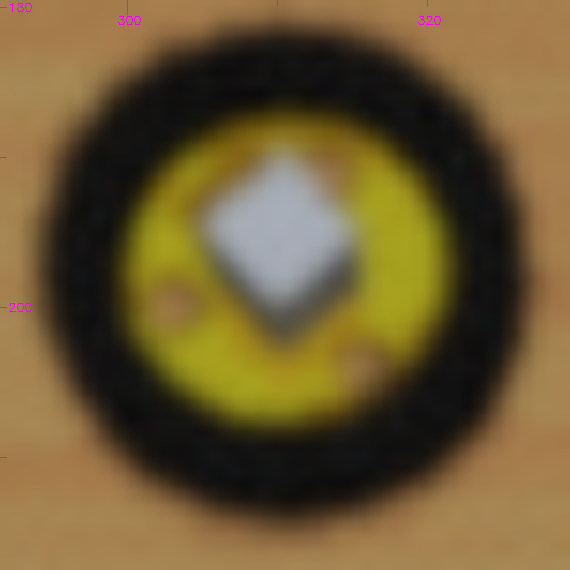

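View pics/tw2.png

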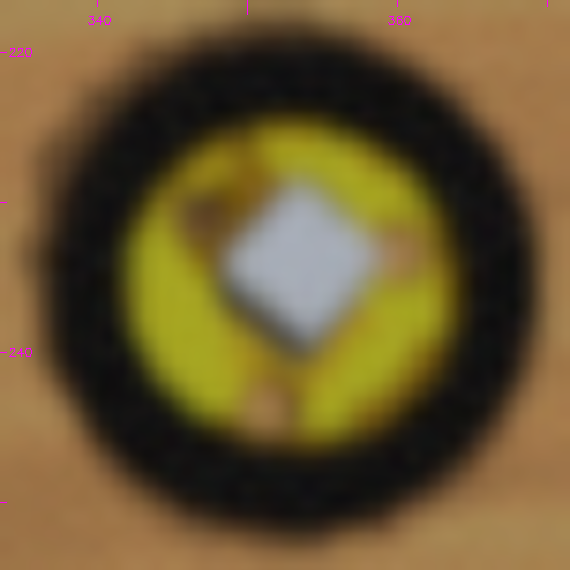

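```bash
python3 - <<'E'
from meas import *
from scipy.optimize import least_squares
t=load("top0");s=load("scene0")
def fit(obs,x0,n=3):
    def f(p):
        r=[]
        c_,s_=np.cos(p[2]),np.sin(p[2])
        for c,uv,loc in obs:
            X=[p[0]+c_*loc[0]-s_*loc[1],p[1]+s_*loc[0]+c_*loc[1],loc[2]]
            r+=list(proj(c,X)-uv)
        return r
    best=min((least_squares(f,[*x0,a]) for a in np.radians(range(0,360,30))),key=lambda q:q.cost)
    return best
def st(k,z): a=np.radians(120*k);return (.02*np.cos(a),.02*np.sin(a),z)
import itertools
# wheels: order holes ccw in world (top image: up=+x, left=+y -> ccw world looks ccw in image)
W={"w1":([(313.7,190.7),(303.2,199.5),(315.8,203.8)],[(310.5,189.5),(305.03,194.3),(310.5,200.2),(314.97,194.97)],(.637,.057)),
"w2":([(360.4,233.2),(347.3,230.8),(351.4,243.8)],[(353.5,228.6),(348.3,234),(353.5,239.8),(358.8,233.5)],(.54,-.0495))}
sc=np.array([(.01,.01),(-.01,.01),(-.01,-.01),(.01,-.01)])
for k,(h,b,x0) in W.items():
    for sh in range(3):
        best=None
        for q in range(4):
            obs=[(t,h[i],st(i+sh,.008)) for i in range(3)]+[(t,b[i],(*sc[(i+q)%4],.056)) for i in range(4)]
            r=fit(obs,x0)
            if best is None or r.cost<best.cost:best=r
        print(k,sh,best.x[:2].round(4),np.degrees(best.x[2])%360,best.cost.round(2),best.fun.round(1))
    r=fit([(t,h[i],st(i,.008)) for i in range(3)],x0);print(" holes only",r.x[:2].round(4),np.degrees(r.x[2])%120,r.cost)
H={"A":([(446.7,218.4),(441.3,232),(456.3,228.9)],(448.3,226.97),[(258.8,144.5),(270.9,141.3),(261.3,136.5)],(263.8,145.34),(.555,-.275)),
"B":([(494.6,210.75),(490.1,224.7),(504.3,222.1)],(496.04,219.74),[(227.95,128.1),(240.1,125.9),(231.05,121.3)],(233.26,129.5),(.572,-.389))}
for k,(h,cen,h2,cen2,x0) in H.items():
    r=fit([(t,h[i],st(i,.093)) for i in range(3)]+[(t,cen,(0,0,.085))],x0);print(k,r.x[:2].round(4),np.degrees(r.x[2])%120,r.fun.round(2))
    r=fit([(s,h2[i],st(i,.099)) for i in range(3)]+[(s,cen2,(0,0,.085))],x0);print(k,"scene",r.x[:2].round(4),np.degrees(r.x[2])%120,r.fun.round(2))
# rover yaw via hubs
E
```

```text
w1 0 [0.6407 0.0568] 329.3294582308784 8.52 [ 1.1  1.   0.  -1.4 -1.1  1.  -1.6 -0.3 -0.2  1.7  1.1 -0.2  0.7 -1.8]
w1 1 [0.6407 0.0568] 221.10230732142634 0.96 [-0.3  0.3  0.1  0.2  0.2  0.1  0.1 -0.4 -0.4 -0.  -0.6 -0.1  0.9 -0. ]
w1 2 [0.6407 0.0568] 112.83021247595228 12.42 [-1.8  0.   0.6  1.7  1.2 -1.1  1.9 -0.   0.  -1.8 -2.4 -0.5  0.5  1.7]
 holes only [0.6412 0.0568] 99.88297630504584 0.05354566106514504
w2 0 [ 0.5414 -0.0503] 299.31182549388336 9.15 [-0.9 -1.  -1.3  1.3  1.4  0.1  1.7 -0.3 -0.1 -1.7 -1.3 -0.4  0.5  1.9]
w2 1 [ 0.5414 -0.0503] 155.26870035950736 12.66 [ 0.2  2.1  0.9 -1.  -1.8 -0.6 -1.9 -0.1  0.   1.9  2.3 -0.6  0.3 -1.7]
w2 2 [ 0.5414 -0.0503] 47.27257294393314 0.79 [-0.2  0.5 -0.3  0.  -0.2 -0.1 -0.1 -0.4 -0.3  0.1  0.5 -0.2  0.6  0.1]
 holes only [ 0.5418 -0.051 ] 48.323602288089376 0.08242850047329238
A [ 0.5537 -0.274 ] 9.121779948369579 [-0.13 -0.14  0.75 -0.26  0.11  0.48 -0.74 -0.08]
A scene [ 0.5545 -0.2739] 9.433110907703837 [-0.09  0.11 -0.02  0.14 -0.08  0.16  0.19 -0.42]
B [ 0.5706 -0.3888] 8.867809260556555 [ 0.03  0.26  0.18 -0.26  0.39  0.05 -0.6  -0.06]
B scene [ 0.572 -0.388] 7.970911966360688 [-0.12  0.46 -0.24 -0.1   0.08 -0.06  0.29 -0.31]
```

```bash
python3 - <<'E'
from meas import *
t=load("top0");s=load("scene0")
crop(t,165,222,235,285,9,"tc5");crop(s,425,195,510,260,9,"sc6")
E
```

```text
(no output)
```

View pics/tc5.png

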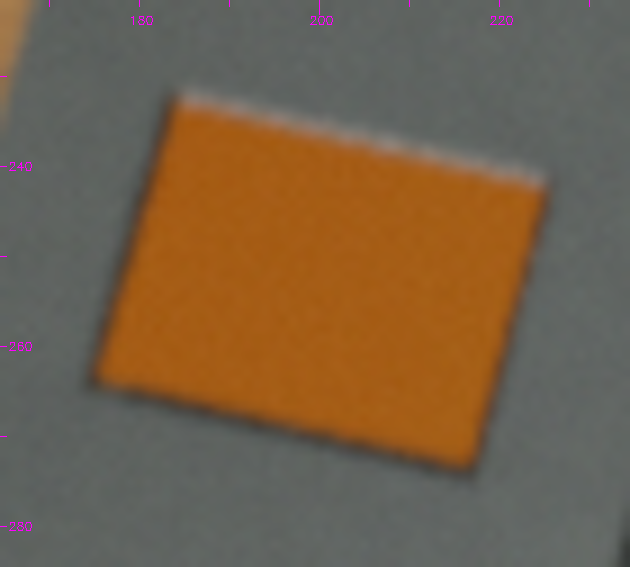

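View pics/sc6.png

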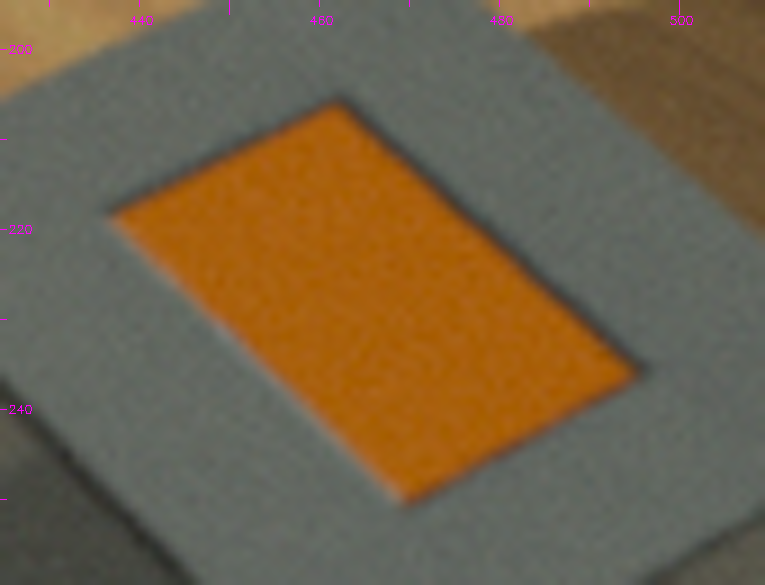

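```bash
cat > rb.py <<'E'
from meas import *
from workcell import ctrl
from scipy.spatial.transform import Rotation as Ro
def ori(deg):
    a=np.radians(deg);c,s=np.cos(a),np.sin(a)
    return Ro.from_matrix(np.array([[s,0,c],[-c,0,s],[0,-1,0]])).as_rotvec()
def st():
    return ctrl.get_state()
def rep(msg=""):
    q=st();print(msg,"t%.1f"%q["time"],"pos",q["tool_pos"].round(4),"F",q["force"].round(1),"M",q["wrist_torque"].round(2),"op %.4f"%q["opening"],flush=True);return q
def jawdeg():
    return np.degrees(np.arctan2(*Ro.from_rotvec(st()["ee_rot"]).as_matrix()[[1,0],2]))
def best(pos,deg):
    """choose jaw angle deg or deg+180 with nearest joints"""
    q=st()["joint_pos"];o=[]
    for d in(deg,deg+180):
        j=ctrl.ik(list(pos),list(ori(d)))
        if j is not None:o.append((np.abs(np.array(j)-q).max(),d))
    return min(o)[1]
def go(pos,deg,flip=False):
    ctrl.move_ptp(list(pos),list(ori(deg)))
def line(pos,sp=.15,deg=None):
    ctrl.servo_line(list(pos),None if deg is None else list(ori(deg)),sp)
def snap(tag):
    r=[]
    for n in("top","scene"):
        c=ctrl.capture(n);np.savez(f"pics/{n}{tag}.npz",**c);r.append(c);cv2.imwrite(f"pics/{n}{tag}.png",c["frame"])
    return r
E
python3 - <<'E'
from rb import *
x,y=.6407,.0575
for d in(40.8,-49.2):
    d0=best((x,y,.13),d);print(d0)
d=best((x,y,.13),40.8)
ctrl.gripper_to(.045,20)
go((x,y,.13),d);line((x,y,.031),.12);rep("down")
ctrl.gripper_to(.0,20);rep("grip1")
ctrl.gripper_to(.045);line((x,y,.075))
d2=best((x,y,.075),d-90);print(d2)
line((x,y,.075),.1,d2) if False else go((x,y,.075),d2)
line((x,y,.031));ctrl.gripper_to(0,20);rep("grip2")
ctrl.gripper_to(.045);line((x,y,.2),.2)
# retreat to view
go((.40,.20,.30),d2);rep()
snap("1")
E
```

```text
40.8
-49.2
down t3.9 pos [0.6412 0.0576 0.0318] F [-0.6  0.4  0.3] M [-0.03 -0.02 -0.  ] op 0.0450
grip1 t4.2 pos [0.6412 0.0575 0.0318] F [-0.5  0.1  5.2] M [-0.03  0.24 -0.06] op 0.0192
130.8
grip2 t7.2 pos [0.6414 0.0575 0.0322] F [-1.1 -0.4  6.9] M [-0.04  0.12  0.02] op 0.0195
 t9.7 pos [0.4007 0.1998 0.2996] F [-0.5 -0.1  0.2] M [ 0.03 -0.01 -0.  ] op 0.0455
```

```bash
python3 - <<'E'
from rb import *
t=load("top1");s=load("scene1")
crop(t,292,180,330,218,15,"tw1b");crop(s,305,225,350,270,13,"sw1b")
cv2.imwrite("pics/both1.png",np.vstack([t["frame"],s["frame"]])[::1,:][:,:])
E
```

```text
(no output)
```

View pics/top1.png

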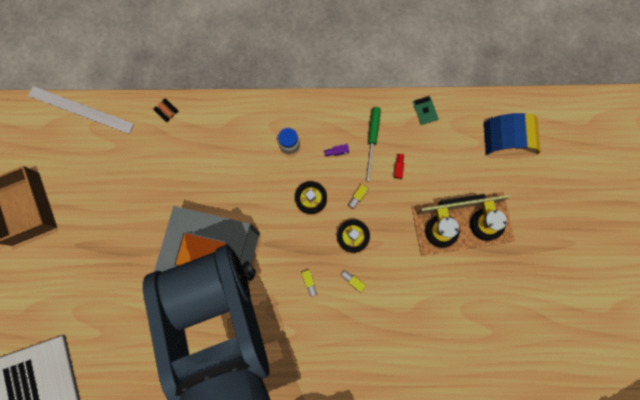

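View pics/tw1b.png

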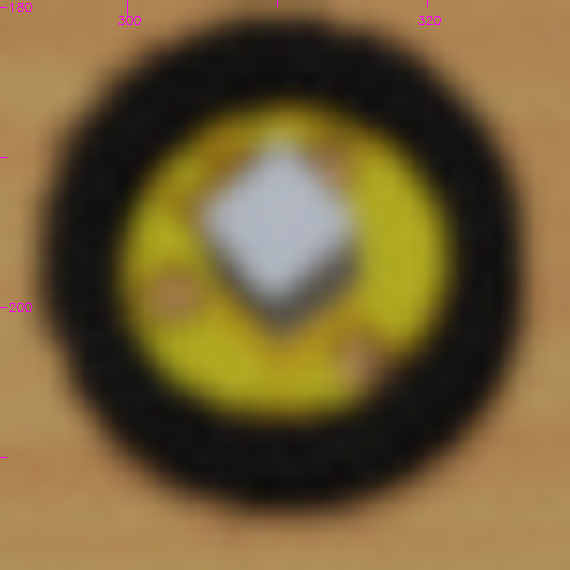

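View pics/sw1b.png

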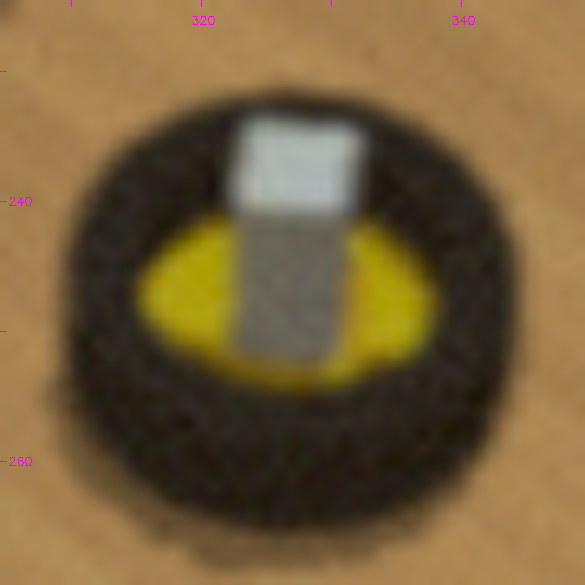

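```bash
python3 - <<'E'
from rb import *
t=load("top1");s=load("scene1")
print("scene boss",atz(s,327.38,237.31,.056))
print(tri(t,(310.0-.05,194.2),s,(327.38,237.31)))
T=np.array([.6413,.0575])
bs=atz(s,327.38,237.31,.056)[:2]-T
for n,u in(("A",(263.4,144.95)),("Acent",(263.82,145.34)),("B",(233.26,129.5))):
    print(n,atz(s,*u,.085)[:2]-bs, bs)
crop(t,425,205,515,245,8.8,"tc4b")
# ellipse fits
for n,c,hubs in(("top",t,[(446,228),(494,222)]),("scene",s,[(265,145),(234,130)])):
    P,ok,hsv=masks(c)
    for p in hubs:
        m=blob((hsv[...,1]<70)&(hsv[...,2]>105)&(abs(P[...,2]-.085)<.02),p,15)
        cn=max(cv2.findContours(m.astype(np.uint8),cv2.RETR_EXTERNAL,cv2.CHAIN_APPROX_NONE)[0],key=len)
        hull=cv2.convexHull(cn);M=cv2.moments(hull);u=(M["m10"]/M["m00"],M["m01"]/M["m00"])
        x,y,w,h=cv2.boundingRect(cn)
        print(n,"hull",np.round(u,2),"bb",x+(w-1)/2,y+(h-1)/2,w,h,atz(c,*u,.085).round(4))
        for s0 in(c,):
            e=cv2.fitEllipse(hull);print("  ell",np.round(e[0],2),np.round(e[1],1))
E
```

```text
scene boss [0.64298459 0.05891349 0.056     ]
(array([0.64198716, 0.05777747, 0.05420023]), np.float64(0.0003181633456686311))
A [ 0.55407343 -0.27632127] [0.00168459 0.00141349]
Acent [ 0.55431771 -0.27423237] [0.00168459 0.00141349]
B [ 0.57173745 -0.38882762] [0.00168459 0.00141349]
top hull [448.14 227.  ] bb 448.0 227.0 21 19 [ 0.5534 -0.2754  0.085 ]
  ell [448.16 227.08] [18.7 20.5]
top hull [495.95 219.87] bb 496.0 220.0 21 19 [ 0.5702 -0.39    0.085 ]
  ell [495.93 219.86] [18.4 20.6]
scene hull [263.87 145.34] bb 264.0 145.5 17 12 [ 0.5559 -0.2727  0.085 ]
  ell [263.8  145.33] [11.3 17.3]
scene hull [233.31 129.43] bb 233.5 129.5 16 10 [ 0.5731 -0.3876  0.085 ]
  ell [233.27 129.45] [10.5 15.6]
```

View pics/tc4b.png

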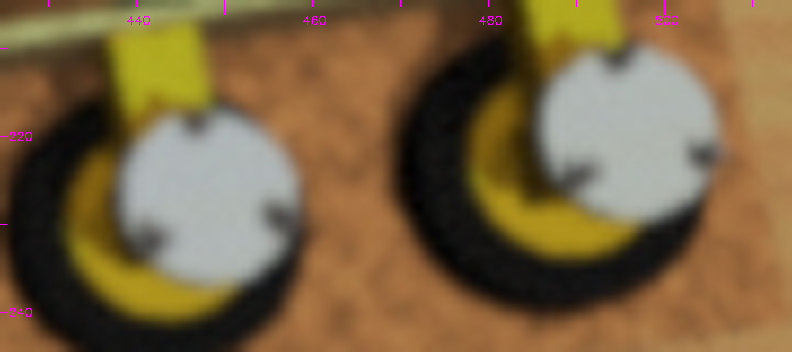

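Squeezing wheel1 both ways put it at a known place, which gives a top camera bias of about 0.7 mm and a scene bias of about (1.7, 1.4) mm. With that I place wheel1 on hubB.

```bash
cat > wheel.py <<'E'
from rb import *
import itertools
def pick(x,y,jaw,z=.033):
    d=best((x,y,.14),jaw);ctrl.gripper_to(.045,20)
    go((x,y,.14),d);line((x,y,z),.12)
    ctrl.gripper_to(0.0,60);q=rep("gripped");line((x,y,.17),.15);rep("lift");return d,z
def approach(hub,jaw,off):
    go((hub[0],hub[1],.101+off+.05),jaw)
    line((hub[0],hub[1],.101+off+.006),.08);ctrl.sleep(.3);q=rep("over");return q
def fz0():
    return np.mean([st()["force"] for _ in range(3)],0)
def insert(hub,off,F0,lim=9,zstart=None):
    """step down; returns reached wheel z"""
    z=zstart or .085+.022
    while z>.085-.0005:
        z-=.0015;line((hub[0],hub[1],z+off),.03);q=st();f=q["force"]-F0
        print("%.4f F %s M %s"%(z,f.round(1),q["wrist_torque"].round(2)))
        if f[2]>lim: return z
    return z
E
python3 - <<'E'
from wheel import *
x,y=.6413,.0575
for j in(40.8,130.8):
    for dd in(0,180):
        print(j+dd,ctrl.ik([x,y,.14],list(ori(j+dd))),ctrl.ik([.5705,-.3895,.16],list(ori(j+dd+27.9))))
E
```

```text
40.8 [ 1.71403274e-02  6.16012896e-01  1.47110285e+00 -4.44089210e-16
  1.05447691e+00 -6.94954007e-01] [-6.66410018e-01  6.76346593e-01  1.30962233e+00 -4.44089210e-16
  1.15562373e+00 -1.86545121e+00]
220.8 [ 1.71403274e-02  6.16012896e-01  1.47110285e+00 -4.44089210e-16
  1.05447691e+00  2.44663865e+00] [-6.66410018e-01  6.76346593e-01  1.30962233e+00 -4.44089210e-16
  1.15562373e+00  1.27614144e+00]
130.8 [ 1.71403274e-02  6.16012896e-01  1.47110285e+00 -4.44089210e-16
  1.05447691e+00 -2.26575033e+00] [-6.66410018e-01  6.76346593e-01  1.30962233e+00 -4.44089210e-16
  1.15562373e+00  2.84693777e+00]
310.8 [0.01714033 0.6160129  1.47110285 0.         1.05447691 0.87584232] [-0.66641002  0.67634659  1.30962233  0.          1.15562373 -0.29465489]
```

```bash
python3 - <<'E'
from wheel import *
x,y=.6413,.0575;hub=(.5705,-.3895);off=.033
go((x,y,.14),310.8);line((x,y,off),.12);F0=fz0()
ctrl.gripper_to(0.0,60);rep("gripped");line((x,y,.18),.15);rep("lift")
approach(hub,338.7,off)
snap("2")
E
```

```text
gripped t13.6 pos [0.6418 0.0576 0.0339] F [-0.2  0.7  6.6] M [0.04 0.16 0.  ] op 0.0188
lift t14.7 pos [0.6408 0.0575 0.1789] F [ 0.2 -0.2 -1.9] M [ 0.04  0.05 -0.06] op 0.0189
over t17.4 pos [ 0.5706 -0.3896  0.1404] F [ 0.3  0.5 -0.8] M [-0.    0.02 -0.01] op 0.0189
```

View pics/scene2.png

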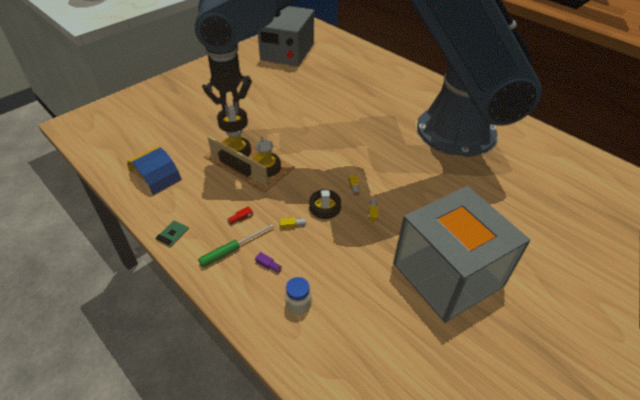

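View pics/top2.png

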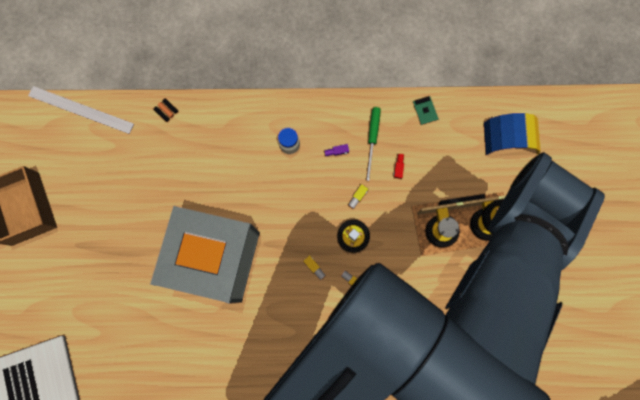

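The wheel hangs over hubB in the scene view at about (232,118). One motor has already been knocked, now at scene (374,208). I'll go on and insert.

```bash
python3 - <<'E'
from wheel import *
hub=(.5705,-.3895);off=.033
F0=fz0();print(F0)
z=insert(hub,off,F0,lim=10);rep("end %.4f"%z)
E
```

```text
[-0.03107082  0.00577189 -2.0083336 ]
0.1055 F [-0.1 -0.5  1.7] M [ 0.   -0.08 -0.  ]
0.1040 F [-0.3 -1.   0.9] M [-0.03  0.01 -0.02]
0.1025 F [-0.   0.   1.4] M [ 0.05 -0.01 -0.03]
0.1010 F [-0.5 -0.4  0.6] M [-0.01 -0.01 -0.04]
0.0995 F [0.1 0.6 0.2] M [ 0.03  0.05 -0.02]
0.0980 F [0.4 0.4 1.4] M [-0.02  0.   -0.06]
0.0965 F [0.1 0.7 1. ] M [ 0.05  0.02 -0.01]
0.0950 F [-0.7 -0.2  0.1] M [ 0.03 -0.04  0.02]
0.0935 F [ 1.5 -0.   2. ] M [-0.03  0.02 -0.02]
0.0920 F [ 0.1 -0.8  0.4] M [0.01 0.   0.  ]
0.0905 F [-0.3 -0.7  0.9] M [0.01 0.03 0.04]
0.0890 F [0.3 0.1 1.1] M [0.01 0.02 0.01]
0.0875 F [-0.1 -0.1  1.2] M [0.04 0.02 0.01]
0.0860 F [ 0.5 -0.7  0.8] M [ 0.01  0.01 -0.02]
0.0845 F [-4.3  2.1 12.4] M [ 0.57  0.81 -0.02]
end 0.0845 t21.2 pos [ 0.5705 -0.3896  0.1189] F [-4.3  2.1 10.4] M [ 0.57  0.81 -0.02] op 0.0188
```

Wheel1 slid straight home, with contact at 85 mm. I'll release it and look.

```bash
python3 - <<'E'
from wheel import *
ctrl.gripper_to(.045,20);rep();line((.5705,-.3895,.22),.15)
go((.40,.20,.32),130.8);t,s=snap("3");rep()
crop(t,425,195,515,255,8.5,"t3h");crop(s,205,95,295,170,8.5,"s3h");crop(t,280,170,400,300,4.5,"t3m")
for n,c,bos in(("top",t,[(353,234)]),("scene",s,[(325,193)])):
    P,ok,hsv=masks(c)
    m=blob((hsv[...,1]<70)&(hsv[...,2]>90)&(P[...,2]>.046),bos[0],12);u,v=centre(m);print(n,u,v,atz(c,u,v,.056))
E
```

```text
t21.6 pos [ 0.5705 -0.3895  0.1173] F [ 0.4  0.  -0.6] M [ 0.03  0.01 -0.01] op 0.0447
 t24.8 pos [0.4003 0.1997 0.3199] F [-1.1  0.3  0.1] M [-0.03  0.02  0.01] op 0.0449
top 353.4848484848485 234.25757575757575 [ 0.54039385 -0.04974706  0.056     ]
scene 324.6031746031746 193.47619047619048 [ 0.54618839 -0.04695234  0.056     ]
```

View pics/t3h.png

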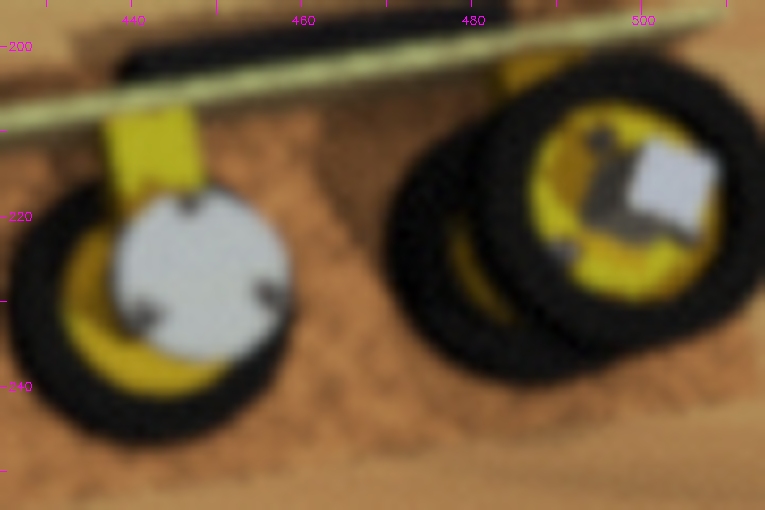

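View pics/s3h.png

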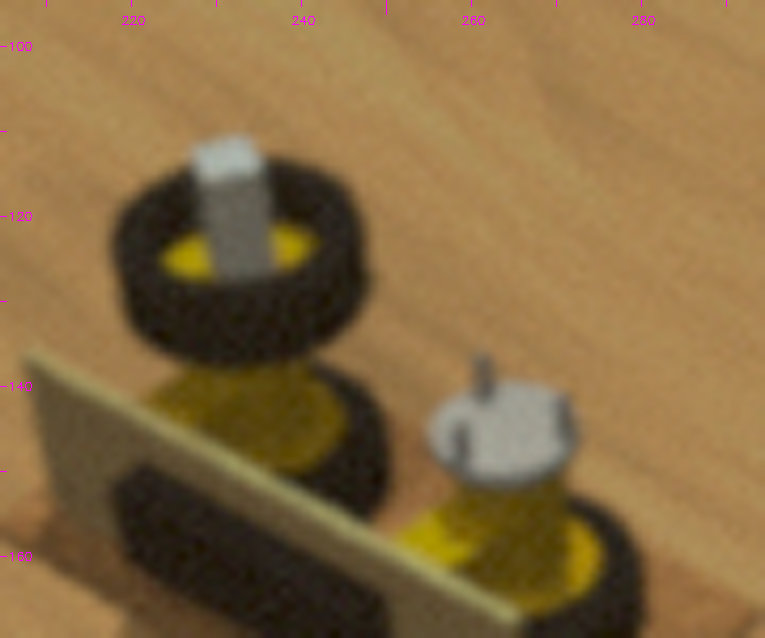

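View pics/t3m.png

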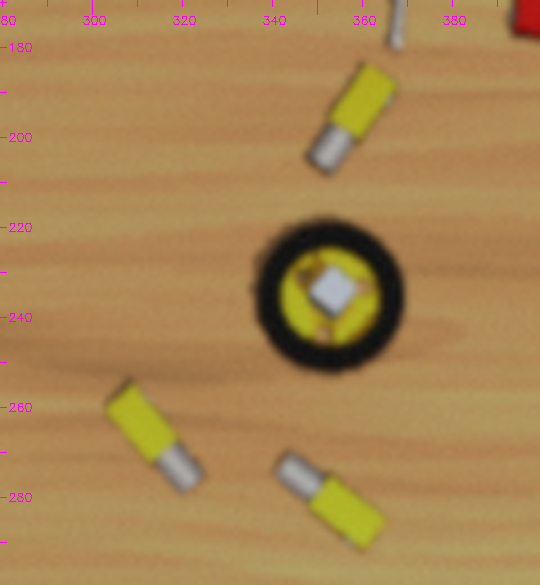

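Wheel1 is seated: studs show in its holes at top (495,211) and (491,224). The knocked motor now lies at top (313,268). Next comes wheel2 onto hubA.

```bash
python3 - <<'E'
from wheel import *
x,y=.5407,-.0500;off=.033;hub=(.5534,-.2752)
ctrl.gripper_to(.045,20)
go((x,y,.13),227.5);line((x,y,off),.12);ctrl.gripper_to(0,20);rep("g1")
ctrl.gripper_to(.045);line((x,y,.075));go((x,y,.075),317.5);line((x,y,off),.12)
ctrl.gripper_to(0,60);q=rep("g2");print(q["joint_pos"][5]);line((x,y,.18),.15);rep("lift")
approach(hub,278.7,off);F0=fz0()
z=insert(hub,off,F0,lim=9);rep("end %.4f"%z)
E
```

```text
g1 t29.6 pos [ 0.5411 -0.0501  0.0337] F [-0.4  0.4  6.8] M [0.06 0.23 0.07] op 0.0197
g2 t32.7 pos [ 0.5414 -0.0501  0.034 ] F [-0.6  0.   6.4] M [-0.05  0.14  0.04] op 0.0187
0.5638432174237668
lift t33.8 pos [ 0.5402 -0.0499  0.1791] F [-0.3 -0.2 -2.1] M [0.02 0.02 0.03] op 0.0190
over t35.7 pos [ 0.5535 -0.2753  0.1403] F [-0.   0.2 -1.4] M [ 0.05 -0.07  0.03] op 0.0192
0.1055 F [ 0.7 -0.3 -0.6] M [0.02 0.   0.02]
0.1040 F [ 0.3 -0.2  0.8] M [-0.01 -0.   -0.01]
0.1025 F [-0.8  0.5  0. ] M [-0.02 -0.01  0.04]
0.1010 F [-0.2  0.8  0.2] M [-0.05 -0.01  0.  ]
0.0995 F [-0.7 -0.6 -0.5] M [-0.01  0.01 -0.01]
0.0980 F [0.  0.1 1.4] M [ 0.02 -0.01  0.01]
0.0965 F [-0.1 -0.2  0.2] M [0.03 0.03 0.01]
0.0950 F [ 1.1 -0.2  0.2] M [-0.05 -0.03  0.02]
0.0935 F [0.7 0.5 0.6] M [ 0.02  0.01 -0.05]
0.0920 F [-0.3 -1.3  0.2] M [ 0.   -0.02  0.04]
0.0905 F [1.1 0.1 0.1] M [ 0.    0.01 -0.01]
0.0890 F [ 0.  -0.1  0.8] M [-0.   -0.03  0.01]
0.0875 F [0.3 0.5 0.5] M [-0.01 -0.02  0.01]
0.0860 F [0.1 0.2 0.5] M [-0.04 -0.04 -0.05]
0.0845 F [-4.4  2.2 14.7] M [ 0.52  0.88 -0.  ]
end 0.0845 t39.5 pos [ 0.5536 -0.2753  0.119 ] F [-4.4  2.5 13.3] M [ 0.52  0.88 -0.  ] op 0.0190
```

```bash
cat > motor.py <<'E'
from wheel import *
def find(c,zt=.019,bias=(.0007,0)):
    P,ok,hsv=masks(c);m=(hsv[...,0]>22)&(hsv[...,0]<34)&(hsv[...,1]>150)&(hsv[...,2]>45)&(P[...,2]<.035)&(P[...,2]>.008)
    n,l,stt,ce=cv2.connectedComponentsWithStats(m.astype(np.uint8));out=[]
    for i in range(1,n):
        if stt[i,4]<60:continue
        v,u=np.nonzero(l==i);w=np.array([atz(c,a,b,zt)[:2] for a,b in zip(u,v)],np.float32)-np.float32(bias)
        (cx,cy),(a,b),ang=cv2.minAreaRect(w)
        if a<b:ang+=90
        # moments-based axis
        e=np.linalg.eigh(np.cov(w.T))[1][:,1];cen=w.mean(0)
        best=None
        for sg in(1,-1):
            uv=proj(c,[*(cen+sg*e*.032),.015]).round().astype(int);h=hsv[uv[1]-1:uv[1]+2,uv[0]-1:uv[0]+2].reshape(-1,3).mean(0)
            if best is None or h[1]<best[0]:best=(h[1],sg)
        e=e*best[1];out.append(dict(px=(u.mean(),v.mean()),n=int(stt[i,4]),gear=cen,deg=float(np.degrees(np.arctan2(e[1],e[0]))),rect=(max(a,b),min(a,b)),canS=float(best[0])))
    return out
E
python3 - <<'E'
from motor import *
ctrl.gripper_to(.045,20);line((.5534,-.2752,.22),.15)
go((.45,.25,.36),ori_ if False else 166.5)
t,s=snap("4");rep()
for n,c in(("t",t),("s",s)):
    for o in find(c,bias=(.0007,0) if n=="t" else (.0017,.0014)):print(n,np.round(o["px"],1),o["n"],o["gear"].round(4),round(o["deg"],1),np.round(o["rect"],4),round(o["canS"]))
crop(t,425,195,515,255,8.5,"t4h");crop(s,205,95,295,170,8.5,"s4h")
E
```

```text
t43.6 pos [0.4501 0.2498 0.3599] F [-0.2 -0.9  1. ] M [-0.01 -0.02 -0.01] op 0.0451
t [360.2 192.4] 120 [ 0.6524 -0.0706] 145.2 [0.0373 0.0217] 7
t [310.7 263.7] 131 [0.4704 0.0568] -139.1 [0.0386 0.0218] 11
t [356.5 283.7] 137 [ 0.4205 -0.0571] 54.2 [0.039  0.0213] 5
s [353.2 179.6] 83 [ 0.4231 -0.0577] 48.3 [0.0399 0.0225] 21
s [373.2 211.6] 103 [0.4739 0.0585] -139.4 [0.0475 0.0205] 23
s [287.1 221.6] 132 [ 0.6558 -0.0684] 146.2 [0.0385 0.0301] 21
```

View pics/t4h.png

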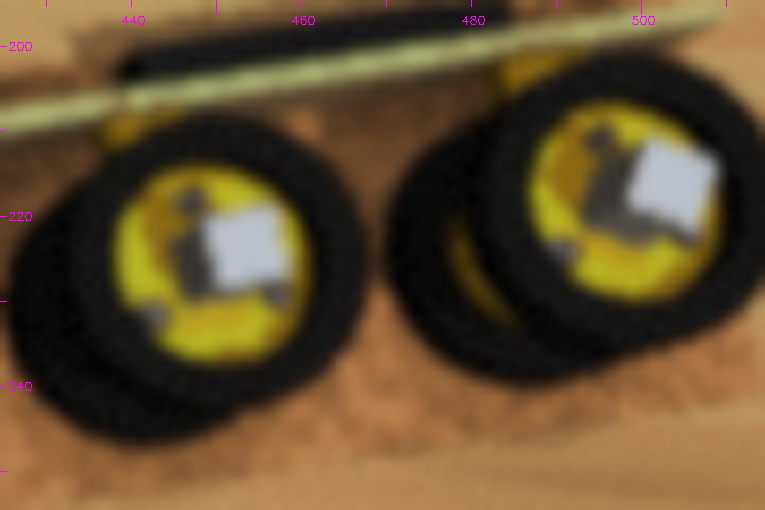

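View pics/s4h.png

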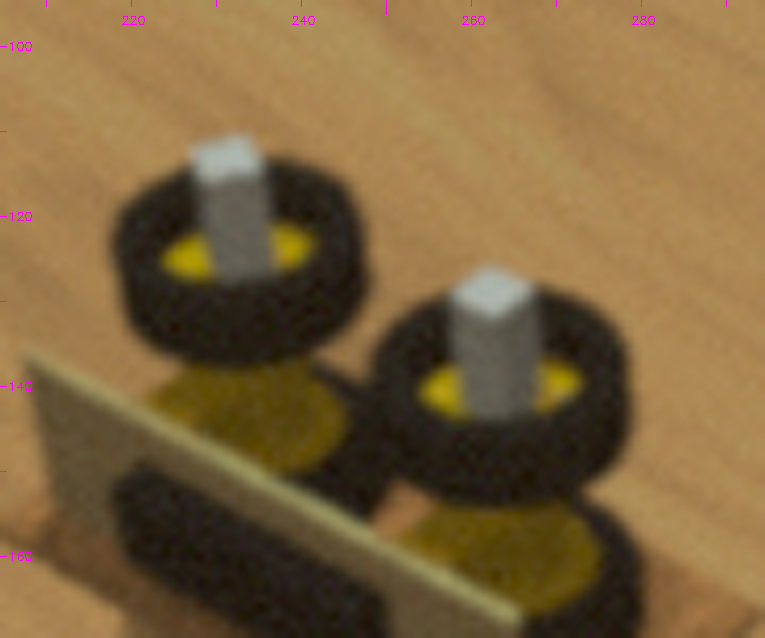

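View pics/scene4.png

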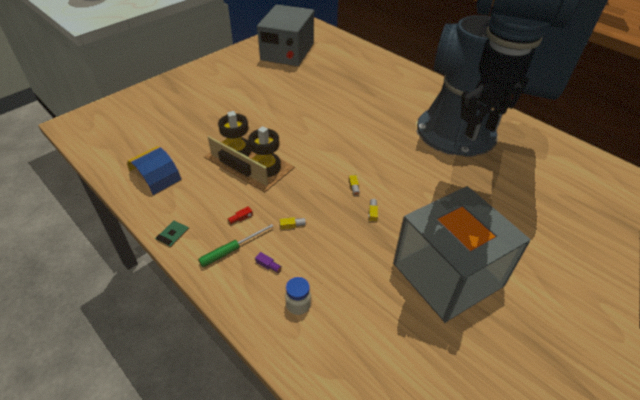

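Both wheels look fully home in both views. Now the first motor, the knocked one with its gearbox at (0.471, 0.057).

```bash
cat >> motor.py <<'E'
EX=np.array([np.cos(np.radians(-13.4)),np.sin(np.radians(-13.4))]);C=np.array([.4858,.2985])
def grab(g,deg,z=.005):
    e=np.array([np.cos(np.radians(deg)),np.sin(np.radians(deg))]);p=np.array(g)+.008*e
    # choose jaw angle with joint6 small both here and at the drop
    o=[]
    for d in(deg+90,deg-90):
        j=ctrl.ik([*p,.12],list(ori(d)));
        if j is not None:o.append((abs(j[5]),d))
    d=min(o)[1]
    ctrl.gripper_to(.045,20);go((*p,.12),d);line((*p,z),.12);rep("down");ctrl.gripper_to(0,50);rep("grip")
    line((*p,.25),.2);q=rep("lift");return q["opening"]
def drop(depth=.045,off=-.008):
    p=C+off*EX;o=[]
    for d in(-13.4,166.6):
        j=ctrl.ik([*p,.25],list(ori(d)))
        if j is not None:o.append((abs(j[5]),d))
    d=min(o)[1];go((*p,.25),d);line((*p,.185),.15);F0=fz0();rep("above")
    z=.185
    while z>.17-depth+1e-6:
        z=max(z-.006,.17-depth);line((*p,z),.06);f=st()["force"]-F0;print("%.3f"%z,f.round(1))
        if np.abs(f).max()>15:print("STOP");return d,z
    return d,z
E
python3 - <<'E'
from motor import *
op=grab((.4712,.0573),-139.2)
if op>.017:
    print(drop());rep("low")
E
```

```text
down t47.8 pos [0.4655 0.0521 0.0055] F [0.2 0.2 0.1] M [ 0.03  0.01 -0.01] op 0.0453
grip t48.1 pos [0.4655 0.0521 0.0058] F [-1.8  0.4  7.4] M [-0.05  0.27 -0.02] op 0.0206
lift t49.5 pos [0.4646 0.0521 0.2491] F [-0.8  0.1 -0.5] M [0.03 0.02 0.  ] op 0.0206
above t51.0 pos [0.4786 0.2999 0.1858] F [ 0.7  0.2 -0.4] M [ 0.01 -0.03  0.05] op 0.0207
0.179 [-0.7  1.   0.3]
0.173 [-1.6 -0.6  0.7]
0.167 [-1.  -0.3  1.6]
0.161 [-2.9  0.6  0.5]
0.155 [-2.7  0.1  1. ]
0.149 [-3.   1.5  0.3]
0.143 [-3.3  1.   0.6]
0.137 [-3.3  1.   0.6]
0.131 [-2.9  1.7 -0. ]
0.125 [-4.3 -3.4 28.6]
STOP
(-13.4, 0.125)
low t53.5 pos [0.4796 0.301  0.128 ] F [-3.6 -3.2 28.2] M [-0.19  1.47  0.11] op 0.0206
```

```bash
python3 - <<'E'
from motor import *
p=C-.008*EX
line((*p,.132),.05);rep()
t,s=snap("5");crop(s,400,120,530,310,3.1,"s5");crop(t,140,190,270,310,4.5,"t5")
E
```

```text
t53.8 pos [0.4783 0.3004 0.1321] F [-1.   0.1  1.5] M [ 0.07  0.07 -0.04] op 0.0205
```

View pics/s5.png

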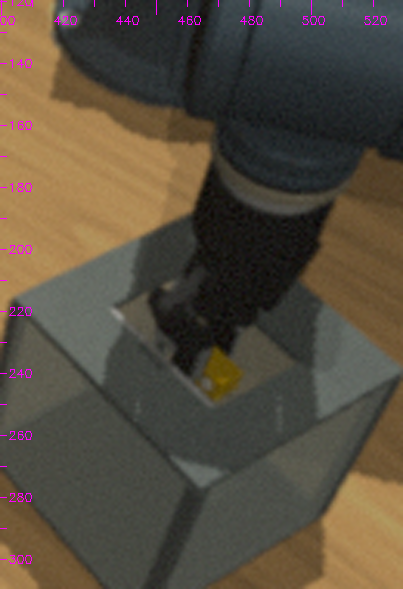

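The flap is open and the motor hangs inside the box, with the gearbox seen at (468,238). I'll release it with a small opening.

```bash
python3 - <<'E'
from motor import *
p=C-.008*EX
ctrl.gripper_to(.029,20);rep();ctrl.sleep(.4)
line((*p,.26),.15);rep()
go((.45,.0,.36),-13.4)
t,s=snap("6");crop(s,390,180,530,315,4.4,"s6");crop(t,140,190,270,310,4.5,"t6")
for o in find(t):print(np.round(o["px"],1),o["n"],o["gear"].round(4),round(o["deg"],1))
E
```

```text
t54.2 pos [0.4777 0.3002 0.1315] F [-1.3  0.2  0.7] M [ 0.11  0.35 -0.04] op 0.0287
 t55.6 pos [0.4778 0.3002 0.2591] F [0.3 0.9 0.3] M [ 0.03 -0.01  0.02] op 0.0290
[360.2 192.3] 121 [ 0.6524 -0.0706] 145.3
```

View pics/s6.png

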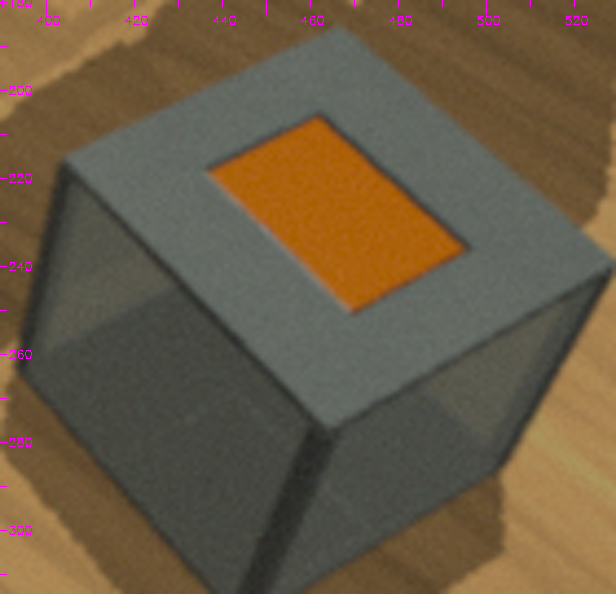

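View pics/top6.png

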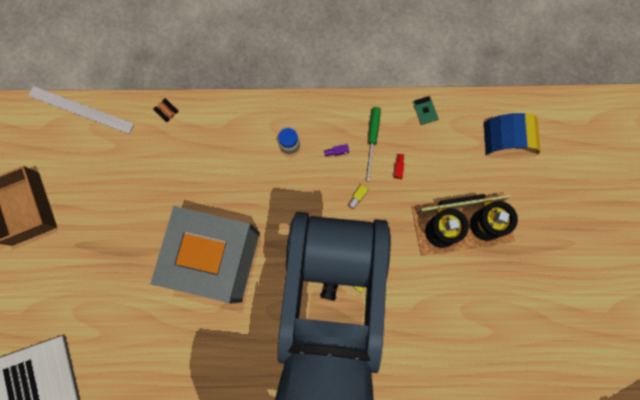

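View pics/scene6.png

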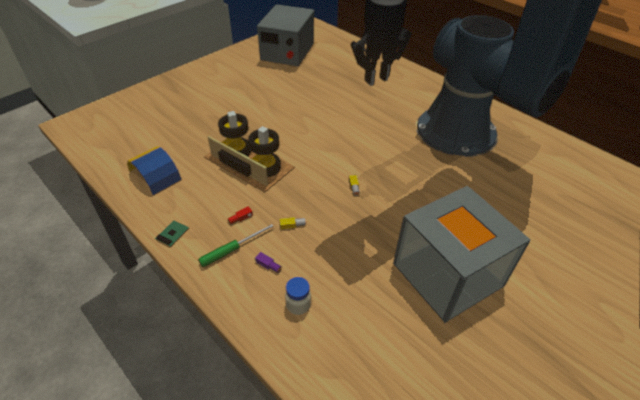

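The gripper is empty, the flap is shut, and the motor is nowhere outside. Next is the motor at (0.421, -0.057), unmoved at scene (354,184).

```bash
cat >> motor.py <<'E'
def full(g,deg,tag):
    op=grab(g,deg)
    if op<.017: print("NO GRIP");return
    d,z=drop(.0385);q=rep("low")
    if not .017<q["opening"]<.026: print("LOST?");return
    p=C-.008*EX
    ctrl.gripper_to(.029,20);rep("rel");ctrl.sleep(.4);line((*p,.26),.15);rep("out")
    go((.45,.20,.40),d)
    t,s=snap(tag);crop(s,390,180,530,315,4.4,"s"+tag)
    for n,c in(("t",t),("s",s)):
        for o in find(c,bias=(.0007,0) if n=="t" else (.0017,.0014)):print(n,np.round(o["px"],1),o["n"],o["gear"].round(4),round(o["deg"],1))
E
python3 - <<'E'
from motor import *
full((.4213,-.0573),52.5,"7")
E
```

```text
down t59.3 pos [ 0.4266 -0.051   0.0055] F [ 0.2 -0.   0.1] M [0.   0.01 0.  ] op 0.0452
grip t59.6 pos [ 0.4265 -0.051   0.0057] F [-1.7  0.1  8.7] M [ 0.08  0.27 -0.09] op 0.0207
lift t61.0 pos [ 0.4257 -0.0508  0.2492] F [ 0.8  0.3 -0.1] M [ 0.03  0.04 -0.  ] op 0.0207
above t62.9 pos [0.4786 0.3001 0.1858] F [ 0.1  0.8 -0. ] M [ 0.04 -0.03  0.04] op 0.0207
0.179 [ 0.1 -0.3 -0.5]
0.173 [-0.5 -1.3  0.8]
0.167 [-0.3  0.2  1.9]
0.161 [-1.8 -1.   1. ]
0.155 [-0.6 -1.   0.2]
0.149 [-1.4  0.6 -0.6]
0.143 [-2.3  0.4 -0.3]
0.137 [-1.9  0.2 -0.8]
0.132 [-2.5  0.5  0.2]
low t65.2 pos [0.4776 0.3003 0.131 ] F [-2.4  1.4  0.2] M [ 0.29  0.4  -0.02] op 0.0208
rel t65.4 pos [0.4779 0.3003 0.1315] F [-2.4  0.7  0.2] M [0.05 0.41 0.01] op 0.0288
out t66.8 pos [0.4778 0.3002 0.2591] F [ 0.4  0.3 -0.5] M [ 0.02  0.02 -0.11] op 0.0294
t [360.2 192.3] 121 [ 0.6524 -0.0706] 145.3
s [287.  221.5] 126 [ 0.6557 -0.0689] 148.4
```

View pics/scene7.png

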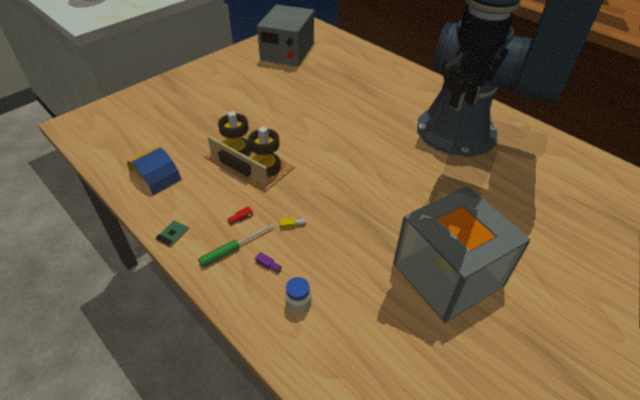

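```bash
python3 - <<'E'
from motor import *
full((.6535,-.0700),146.0,"8")
E
```

```text
down t70.6 pos [ 0.6474 -0.0656  0.0058] F [-0.6 -0.8 -0.5] M [-0.03  0.01 -0.02] op 0.0448
grip t71.0 pos [ 0.6474 -0.0656  0.006 ] F [-1.   1.3  6.2] M [-0.03  0.18 -0.03] op 0.0207
lift t72.3 pos [ 0.6464 -0.0654  0.2488] F [-0.3 -0.2 -0.9] M [ 0.    0.05 -0.03] op 0.0206
above t74.6 pos [0.4785 0.3003 0.1856] F [ 0.4  0.2 -0.5] M [0.03 0.   0.  ] op 0.0206
0.179 [-0.3 -0.1  1. ]
0.173 [-1.1  0.3  1.1]
0.167 [-1.8 -0.8  0.9]
0.161 [-2.3 -0.   1.8]
0.155 [-2.   0.4  0.5]
0.149 [-1.5  0.5  1.3]
0.143 [-2.5  0.5  1.7]
0.137 [-2.   1.1 -0.1]
0.132 [-3.4  2.3 -0.3]
low t76.8 pos [0.4777 0.3003 0.131 ] F [-3.   2.5 -0.8] M [0.26 0.39 0.01] op 0.0205
rel t77.1 pos [0.4779 0.3003 0.1315] F [-1.9 -0.3  0.6] M [ 0.02  0.42 -0.01] op 0.0289
out t78.5 pos [0.4778 0.3001 0.2591] F [ 0.   0.  -0.4] M [ 0.01 -0.01 -0.02] op 0.0292
```

View pics/scene8.png

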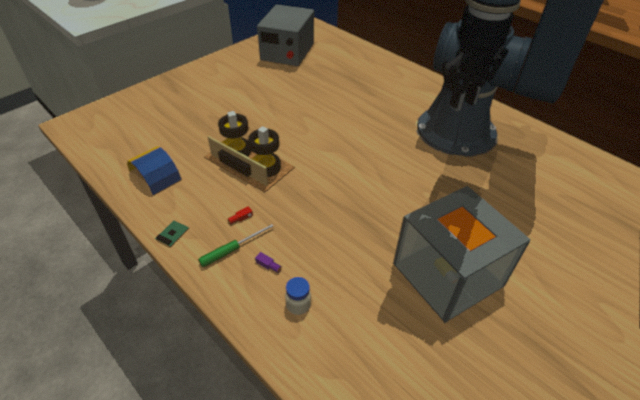

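No yellow motor remains on the table. I'll move the arm aside and check the flap, the wheels, and the hidden areas for a fourth motor.

```bash
python3 - <<'E'
from motor import *
go((.40,-.15,.40),-13.4)
ctrl.sleep(.3);t,s=snap("9");rep()
crop(s,390,180,530,315,4.4,"s9")
P,ok,hsv=masks(s);Pt,_,ht=masks(t)
for n,c,PP,hh,p in(("s",s,P,hsv,(467,228)),("t",t,Pt,ht,(201,252))):
    m=blob((hh[...,0]<18)&(hh[...,1]>180)&(hh[...,2]>50)&(PP[...,2]>.14),p,15);w=PP[m];A=np.c_[w[:,:2]-w[:,:2].mean(0),np.ones(len(w))]
    print(n,m.sum(),np.linalg.lstsq(A,w[:,2],rcond=None)[0].round(4))
    for q in ([(504,214),(453,224)] if n=="t" else [(232,118),(264,135)]):
        b=blob((hh[...,1]<80)&(hh[...,2]>110)&(PP[...,2]>.125)&(PP[...,2]<.16),q,14)
        if b is not None:print(" boss z",np.median(PP[b],0).round(4),b.sum())
crop(t,425,195,515,255,8.5,"t9h")
# motors inside box? yellow anywhere
for n,hh in(("t",ht),("s",hsv)):
    m=(hh[...,0]>22)&(hh[...,0]<34)&(hh[...,1]>130)&(hh[...,2]>40)
    k,l,stt,ce=cv2.connectedComponentsWithStats(m.astype(np.uint8));print(n,[(ce[i].round(0).tolist(),int(stt[i,4])) for i in range(1,k) if stt[i,4]>8])
E
```

```text
t81.0 pos [ 0.4001 -0.1498  0.4   ] F [-0.3  0.1 -0.3] M [-0.04 -0.01 -0.04] op 0.0292
s 1188 [0.9329 0.0664 0.1738]
 boss z [ 0.5728 -0.386   0.1399] 38
 boss z [ 0.5575 -0.2734  0.1392] 42
t 1315 [-0.5037 -1.2425  0.1732]
 boss z [ 0.5712 -0.3896  0.1391] 74
 boss z [ 0.5531 -0.2743  0.1399] 78
t [([531.0, 131.0], 325), ([498.0, 209.0], 48), ([495.0, 223.0], 144), ([444.0, 216.0], 10), ([454.0, 218.0], 60), ([446.0, 230.0], 169)]
s [([239.0, 123.0], 23), ([227.0, 125.0], 29), ([235.0, 144.0], 128), ([257.0, 141.0], 28), ([270.0, 139.0], 19), ([264.0, 160.0], 127), ([130.0, 165.0], 18)]
```

View pics/scene9.png

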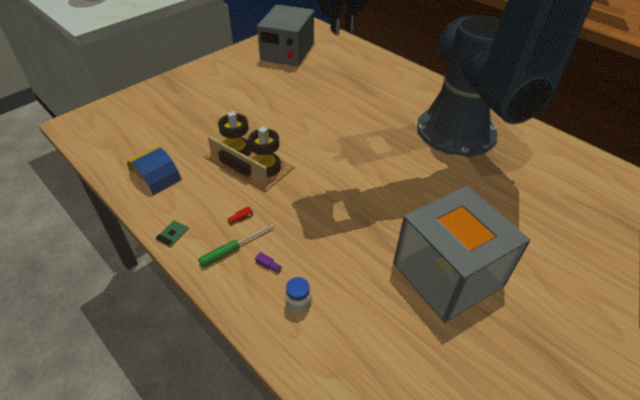

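View pics/top9.png

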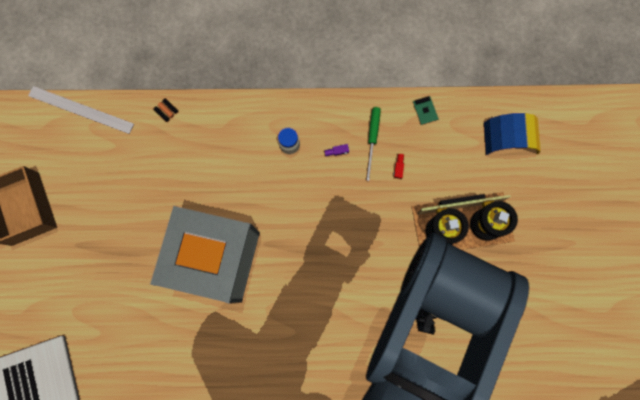

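View pics/s9.png

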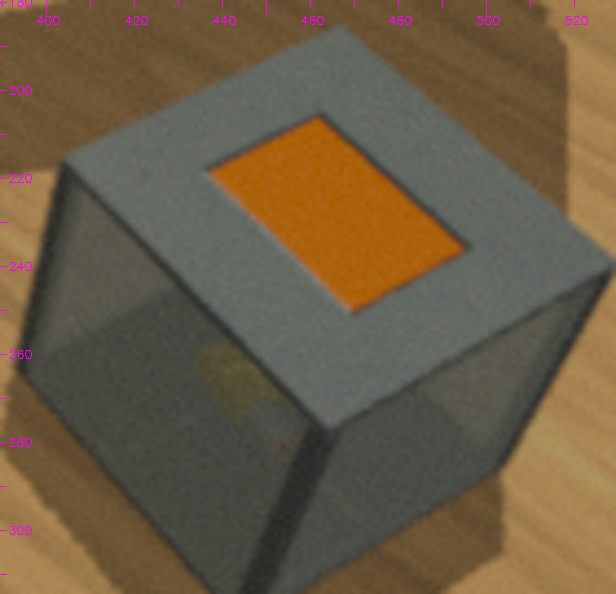

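```bash
python3 - <<'E'
from meas import *
for tag in("0","9"):
  for n,p in(("scene",(467,228)),("top",(201,252))):
    c=load(n+tag);P,ok,h=masks(c)
    m=blob((h[...,0]<18)&(h[...,1]>180)&(h[...,2]>50)&(abs(P[...,2]-.165)<.03),p,15);w=P[m];d=w[:,:2]-np.median(w[:,:2],0)
    k=abs(w[:,2]-np.median(w[:,2]))<.02;print(n,tag,np.linalg.lstsq(np.c_[d,np.ones(len(d))][k],w[k,2],rcond=None)[0].round(4))
c=load("top0");h=cv2.cvtColor(c["frame"],cv2.COLOR_BGR2HSV);m=(h[...,0]>21)&(h[...,0]<36)&(h[...,1]>150)&(h[...,2]>20)
k,l,s,ce=cv2.connectedComponentsWithStats(m.astype(np.uint8));print([(ce[i].round(0).tolist(),int(s[i,4])) for i in range(1,k) if s[i,4]>8])
im=cv2.convertScaleAbs(c["frame"],alpha=1.8);cv2.imwrite("pics/top0b.png",im)
im=cv2.convertScaleAbs(load("scene9")["frame"],alpha=1.8);cv2.imwrite("pics/scene9b.png",im)
E
```

```text
scene 0 [0.0047 0.0021 0.1685]
top 0 [-0.0056 -0.0027  0.1681]
scene 9 [0.0012 0.0014 0.1685]
top 9 [-0.0003 -0.001   0.168 ]
[([532.0, 131.0], 356), ([360.0, 192.0], 138), ([311.0, 198.0], 279), ([489.0, 205.0], 123), ([442.0, 213.0], 119), ([486.0, 229.0], 130), ([353.0, 235.0], 293), ([440.0, 237.0], 112), ([307.0, 278.0], 146), ([357.0, 284.0], 152)]
```

View pics/top0b.png

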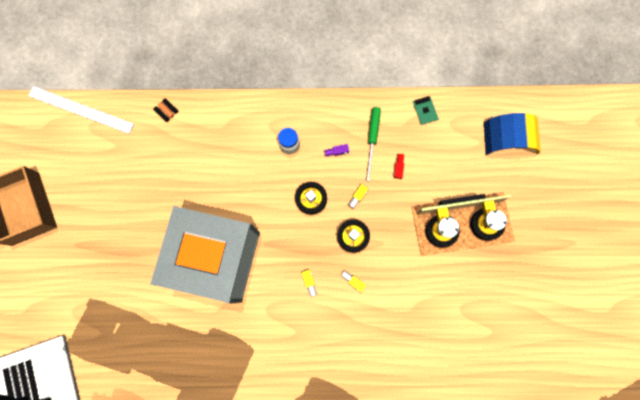

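View pics/scene9b.png

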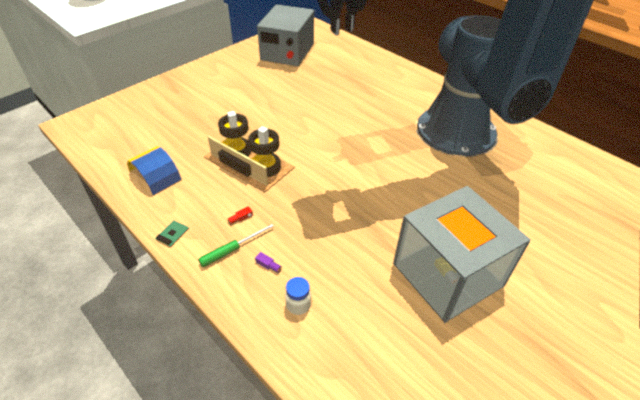

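Both cameras read the flap flat at its starting height (168 mm). There were only three motors, and none is left outside. I'm handing in.

```bash
python3 - <<'E'
from rb import *
ctrl.hand_in();rep("done")
E
```

```text
the job is handed in; nothing more can be done
the job is handed in; nothing more can be done
```

I put both wheels on the hubs and pushed all three motors in the scene through the flap into the returns box. I then handed the job in at about 81 s on the robot's clock, with no verdict reported.

- **Wheels:** wheel1 is on hubB and wheel2 on hubA, both boss up. Each slid down over its studs without resistance and met the hub at 85 mm. In the top view the studs show in the holes, and the boss tops read about 139.5 mm. That fits a fully seated wheel (141 mm), because the depth reading runs about 1.5 mm low.
- **Motors and flap:** only three motors were there. One was knocked aside early, and I found it again before picking it up. After the last drop, both cameras read the flap flat at its starting height. No motor is left on the table, though only one is plainly visible through the box's smoky wall.
- **Not clean:** on the first drop I lowered the gripper too far, and it pressed on something at the slot with about 28 N (limit 40 N). I backed off at once and used a shallower depth for the other two. My first flap-tilt check gave nonsense because of bad depth pixels; the repeat without them agreed with the start.
- **Bystanders:** I did not touch the jar, the screwdriver, or the purple and red look-alikes, and in the pictures they have not moved.

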